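# Dip the drilled asphalt sample and mark the depth

## Task

Take the steel dip rod with the orange collar out of the blue rack, stand it in the brass-bushed hole of the asphalt sample and push it down gently, past the drag of the rubber grips, until it bottoms out. Then slide the orange collar gently down the rod until it rests on the brass bush, and leave the rod standing there with nothing holding it. Leave everything else where it is.

Things in the scene. Friction and masses are not known exactly. Their poses are not given: they have to be found in the camera images.
- rod_mid (a point): Centre of the dip rod, half-way up: plain steel rod, 12 mm diameter, 100 mm long, about 100 g, black ring marks low down, chamfered foot, orange collar round it. z points to its top. Stands upright in one socket of the blue rack. Foot 50 mm below this point, top 50 mm above. A fixed shoulder (18 mm diameter, 3 mm thick) ends 22.5 mm below the top; grip the bare rod above it.
- rod_tip (a point): Centre of the rod's flat foot (its lower end); z points up the rod.
- collar_under (a point): Centre of the underside of the orange collar, on the rod's axis. The collar is a plastic disc, 44 mm diameter and 10 mm thick, that slides along the rod with about 2.5 N of friction and stays where it is left; it can be pushed down with the fingertips either side of the rod (25 mm open clears the rod's shoulder).
- collar (a joint): How far the collar has been slid down the rod, m: 0 = its underside 64 mm above the rod's foot (highest place), growing downward to 0.060. Starts between 0 and 0.002.
- bush_mouth (a point): Centre of the hole's mouth, on the flat top of the brass bush (50 mm square, 8 mm thick), 80 mm above the table; z points up. Vertical blind hole, 14 mm diameter. Its depth differs each time, 36 to 58 mm below the mouth, and is not measured: the bottom is hard steel, to be found by feel. Press neither the bottom nor the collar on the bush with more than 30 N.
- sample: Dark asphalt sample, a fixed block 90 mm square, with low green clamp cheeks and the brass bush on top; origin at the centre of its underside. Inside the hole, about 20 mm below the mouth, two sprung rubber pads grip the rod with a drag of 3 to 10 N, so that it does not drop past them; the bottom shows as a steep further rise of force.
- rack: Blue steel rack, fixed, 60 x 180 x 35 mm; origin at the centre of its underside. Three sockets in a row along its y axis at -58, 0 and 58 mm, 16 mm square, 30 mm deep from the top; one rod stands loose in each.
- probe_mid (a point): Bystander: yellow probe with a black cap, 90 mm long, standing in another socket of the rack. This point is half-way up.
- tamper_mid (a point): Bystander: dark steel tamper with a red knob, 94 mm long, standing in another socket of the rack. This point is half-way up.
- core_a: Bystander: round asphalt core, 101 mm diameter, 63.5 mm high, lying flat behind the middle of the work area; origin at the centre of its underside.
- mouse: Bystander: grey computer mouse, 100 x 60 mm, 31 mm high, near the robot; origin at the centre of its underside.
- oil: Bystander: white bottle with red cap, 56 mm diameter, 130 mm high, at the far left; origin at the centre of its underside.
- weight: Bystander: brass weight with a knob, 60 mm diameter, 80 mm high, at the far right; origin at the centre of its underside.
- spatula: Bystander: spatula lying on the table at the right.
There are look-alikes about, which are no part of the job. Leave any green look-alike of the part that bears rod_mid alone.

How it is judged (in metres and radians):
On the way, in this order (a step that is already met when the one before it is completed fails the run):
1. the rod stands in the hole, bottomed out (floor_top is the hidden bottom of the hole) (z of rod_tip in the frame of floor_top below 0.0015 m and horizontal distance between rod_tip and floor_top below 0.004 m and angle between rod_tip's own z axis and vertical below 0.12 rad), for 0.2 s.
2. the collar rests on the bush with the rod still bottomed (all of step 1 and z of collar_under in the frame of bush_mouth below 0.002 m), for 0.2 s.
At the end, for the whole second after the job is handed in: The rod stands upright (within about 7 degrees) and still in the bushed hole with its foot within 1.5 mm of the bottom, and the underside of the collar is within 2 mm of the top of the bush (all of step 2 and linear speed of rod below 0.01 m/s); the robot touches nothing.
It fails at once if the bottom of the hole is pressed with more than 30 N (contact force between rod and bore_floor above 30 N).
It fails at once if the collar is pressed on the sample with more than 30 N (contact force between collar and sample above 30 N).
It fails at once if another thing is disturbed (moved by more than 20 mm) (distance of any of probe_mid, tamper_mid, core_a, mouse, oil, weight, spatula from where it was at the start of the episode above 0.02 m).
It also fails if it takes over 72 s, if anything falls off the work surface, if the arm or the gripper's body presses on something with over 40 N, if the wrist force passes 120 N, or if a joint passes its speed limit or range.

## Robot

A 6-joint arm with a two-finger parallel gripper is mounted at the origin on the work surface. World frame = base frame: x ahead of the robot, y to its left, z up, the work surface at z = 0. Lengths are in mm, angles in rad, forces in N, time in s.
With the tool pointing down it reaches from about 350 to 725 mm from the base axis. Payload 4.3 kg.
Tool frame: the origin (TCP) lies at the very end of the fingers, on their centre line; the grasp point (between the pads) lies 19 mm behind it (robot.grip_point_offset is the distance from the TCP to the grasp point, in mm); y points along the fingers, z is the direction in which the jaws open and shut, and the axes are right-handed (so a half turn about y gives the same grasp; the last joint's range is limited). The gripper opens to 85 mm and grips with 20 to 120 N. Pads are 22 mm wide; open, the fingers measure 114 mm over their backs; the gripper's body (76 mm by 85 mm) begins 54 mm behind the grasp point. The pads swing forward as they close: fully open they stand 13 mm farther back than shut.
Start: joints at [-0.11, 0.377, 0.081, 1.274, 0, 1.46], TCP at [575.036, 0.002, 231.329] pointing down, gripper open.
Joint ranges: [-2.72, 2.72], [-0.84, 1.66], [-1.02, 1.22], [-1.77, 2.12], [-1.37, 1.28], [-3.14, 3.14]. Speed limits (rad/s): [2.57, 2.57, 3.14, 3.14, 3.14, 3.14].

## Interface

Orientations are given as a rotation vector (axis times angle).
In Python, from bench import robot, read_camera, camera_model gives the robot as it stands.
- The arm moves only by the tool jog_arm, never from a script. Its argument "commands" is a list of rows, each an object with "grip": the closure in counts, from 0 (fully open) to 255 (shut); "travel": the shift along the world's x, y, z in mm, a list of three; "yaw": the turn about the world's z in rad. In form: [{"grip": grip, "travel": [tx, ty, tz], "yaw": yaw}, ...]. A call has exactly 8 rows; each row shifts and turns the pose as measured when the row begins; what a row does not reach is not made up. A row lasts 1/8 s, in which the tool goes at most 62.5 mm and 10.7 degrees, less where a joint would pass 70% of its speed; a pose out of reach is approached as far as the arm can. A call is refused whole if a number of a shift passes 62.5 or a number of a turn 0.188, either way. A call with a gripper value outside its range is refused whole. The fingers move at their own pace and stop on an object; "newtons" is the grip in N (left out, the last holds). Time passes only in rows, so rows that do not move let the fingers close, or fill a call up. It gives the time, the measured TCP pose, the force and the opening at its end, in the units of the state.
- robot.get_obs(): the state, without advancing time (a new reading comes with each control period).
- read_camera(name): name is "scene" or "side" or "wrist"; returns the picture (420x560x3 uint8, red, green, blue); there is no depth.
- camera_model(name): a dict with "K" (3x3 intrinsics, pixels), "D" ([k1, k2, p1, p2, k3] as OpenCV has them; the pictures are not rectified), "world_from_camera" (4x4, takes a point from camera to world coordinates); the wrist camera has in their place "T_tool_cam" (4x4, takes a point from camera to tool coordinates, whose origin is the TCP and whose axes are the tool frame's). Camera axes: x right, y down, z forward; pixel columns grow to the right and rows downward; lengths in mm; the calibration is good to about 2 mm. A picture is of the moment at which its call begins: read the wrist's pose just before it. camera_model takes no time and is no camera call.
- robot.hand_in(): hands the job in, once; it reports no verdict.
The state is a dict: "time": time; "joint_pos": joint angles; "dq": joint speeds; "joint_torque": joint torques, N m; "tool_pos": TCP position; "eef_rot": TCP orientation; "contact_force": force on the tool from outside, world axes, zero at the start; "moment": the same for the moment, N m; "width": opening from 0.0 (shut) to 1.0 (fully open).
Only numpy, scipy, OpenCV 4.12 (cv2) and the standard library are available. Lean on these libraries where they do the work, as an engineer would, in place of code of your own. Each camera call takes 0.05 s, during which the arm holds its last target.

## Working session

There is one attempt and no reset: what is moved stays moved. The work goes in short steps, Python scripts to look and compute and a tool call to move; the robot and the scene stay as the last step left them, time stands still between calls to the robot, and variables do not carry over. Pictures are saved under pics/ and viewed, and the job is handed in when it is done.

Besides the shell and the picture viewer there is one more tool, called by a JSON object that holds its "fn" and its "kwargs". jog_arm: Moves the arm, as the interface text tells. Its arguments: {"type":"object","properties":{"commands":{"type":"array","items":{"type":"object","properties":{"grip":{"type":"number"},"travel":{"type":"array","items":{"type":"number"}},"yaw":{"type":"number"}}}},"newtons":{"type":"number"}},"required":["commands"]}

```bash
mkdir -p pics; ls
cat > h.py <<'E'
import numpy as np, cv2, sys
from scipy.spatial.transform import Rotation as R
from bench import robot, read_camera, camera_model
def save(n,im): cv2.imwrite(f'pics/{n}.png',im[:,:,::-1])
def cam(name,obs=None):
    m=camera_model(name); K=np.array(m['K']);D=np.array(m['D'])
    if name=='wrist':
        o=obs; T=np.eye(4);T[:3,:3]=R.from_rotvec(o['eef_rot']).as_matrix();T[:3,3]=o['tool_pos']
        W=T@np.array(m['T_tool_cam'])
    else: W=np.array(m['world_from_camera'])
    return K,D,W
def ray(c,uv):
    K,D,W=c
    p=cv2.undistortPoints(np.array(uv,float).reshape(-1,1,2),K,D).reshape(-1,2)
    d=np.c_[p,np.ones(len(p))]@W[:3,:3].T
    return W[:3,3],d/np.linalg.norm(d,axis=1)[:,None]
def plane(c,uv,z):
    o,d=ray(c,uv); return o+d*((z-o[2])/d[:,2])[:,None]
def tri(c1,u1,c2,u2):
    A=np.zeros((3,3));b=np.zeros(3)
    L=[]
    for c,u in((c1,u1),(c2,u2)):
        o,d=ray(c,u);d=d[0];P=np.eye(3)-np.outer(d,d);A+=P;b+=P@o;L.append((P,o))
    x=np.linalg.solve(A,b); return x,[np.linalg.norm(P@(x-o)) for P,o in L]
def proj(c,X):
    K,D,W=c; V=np.linalg.inv(W); r=cv2.Rodrigues(V[:3,:3])[0]
    return cv2.projectPoints(np.array(X,float).reshape(-1,1,3),r,V[:3,3],K,D)[0].reshape(-1,2)
E
python3 - <<'E'
from h import *
o=robot.get_obs();print(o)
for n in('scene','side','wrist'):
    save(n+'0',read_camera(n))
    m=camera_model(n);print(n,{k:np.round(v,3).tolist() for k,v in m.items()})
E
```

```text
pics
{'time': 0.0, 'joint_pos': array([-1.10292668e-01,  3.78047548e-01,  7.95841274e-02,  1.27441777e+00,
        3.07378784e-05,  1.46050751e+00]), 'dq': array([-0.00031162,  0.00120742, -0.00158041, -0.000101  ,  0.00224209,
        0.00075273]), 'joint_torque': array([ 5.03441061e-04, -4.63600910e+01,  2.69876987e+01,  2.07655923e-02,
       -6.74222474e-05, -6.15417605e-06]), 'tool_pos': array([5.74316517e+02, 9.55739862e-02, 2.30353582e+02]), 'eef_rot': array([-1.21052949,  1.21084868, -1.20803209]), 'contact_force': array([ 0.45076384, -1.04976895,  0.40568514]), 'moment': array([0.01520602, 0.00565571, 0.00764607]), 'width': 0.997382660036518}
scene {'K': [[470.031, 0.0, 277.678], [0.0, 470.031, 214.194], [0.0, 0.0, 1.0]], 'D': [-0.055, 0.0, 0.0, 0.0, 0.0], 'world_from_camera': [[-0.891, 0.308, -0.332, 1003.297], [0.453, 0.601, -0.658, 844.936], [-0.003, -0.737, -0.675, 928.495], [0.0, 0.0, 0.0, 1.0]]}
side {'K': [[519.353, 0.0, 276.255], [0.0, 519.353, 217.591], [0.0, 0.0, 1.0]], 'D': [0.053, 0.0, 0.0, 0.0, 0.0], 'world_from_camera': [[-0.722, -0.459, 0.517, -47.698], [-0.692, 0.497, -0.524, 636.35], [-0.016, -0.736, -0.677, 911.811], [0.0, 0.0, 0.0, 1.0]]}
wrist {'K': [[316.322, 0.0, 278.707], [0.0, 316.322, 212.698], [0.0, 0.0, 1.0]], 'D': [-0.013, 0.0, 0.0, 0.0, 0.0], 'T_tool_cam': [[-0.001, 0.962, 0.274, -69.168], [0.0, -0.274, 0.962, -143.311], [1.0, 0.001, 0.0, 0.551], [0.0, 0.0, 0.0, 1.0]]}
```

View pics/scene0.png

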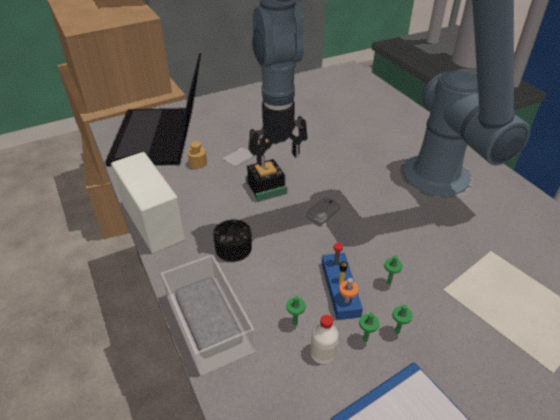

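View pics/side0.png

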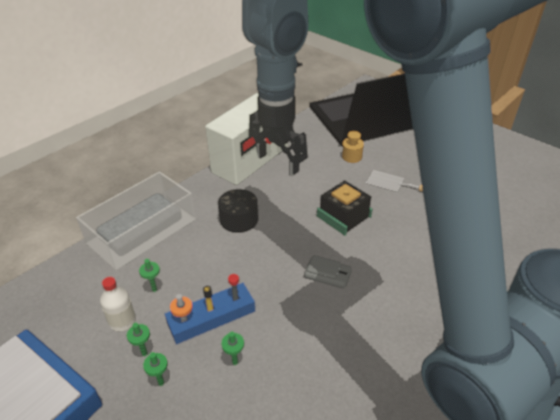

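View pics/wrist0.png

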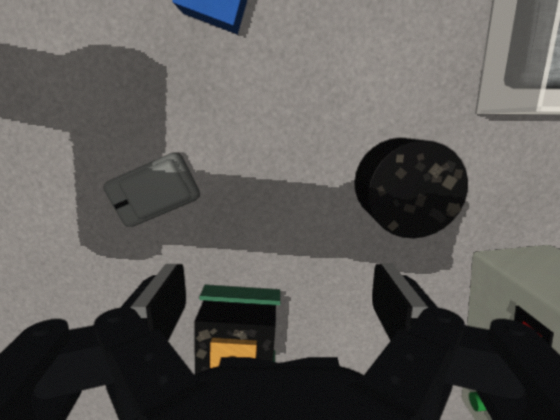

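The scene view shows the orange-collared rod at about (348,290) and the bush at about (265,170). In the side view they're at (181,307) and (346,193). I'll measure these by colour next.

Run:
```python
from h import *
o=robot.get_obs();print(R.from_rotvec(o['eef_rot']).as_matrix().round(3))
S=cv2.imread('pics/scene0.png');D=cv2.imread('pics/side0.png')
cs,cd=cam('scene'),cam('side')
def blobs(im,lo,hi):
    h=cv2.cvtColor(im,cv2.COLOR_BGR2HSV);m=cv2.inRange(h,lo,hi)
    n,l,s,c=cv2.connectedComponentsWithStats(m)
    return [(s[i].tolist(),c[i].round(1).tolist()) for i in range(1,n) if s[i][4]>25]
for nm,im in(('scene',S),('side',D)):
    print(nm,'orange',blobs(im,(5,170,120),(13,255,255)))
    print(nm,'brass',blobs(im,(12,120,120),(25,255,255)))
    print(nm,'blue',blobs(im,(105,150,60),(120,255,255)))
    print(nm,'red',blobs(im,(0,180,80),(3,255,255)))
a=cv2.resize(S[230:330,290:420],None,fx=4,fy=4,interpolation=2);cv2.imwrite('pics/c1.png',a)
b=cv2.resize(S[140:210,220:310],None,fx=4,fy=4,interpolation=2)
c=cv2.resize(D[260:350,140:270],None,fx=4,fy=4,interpolation=2)
d=cv2.resize(D[170:240,300:390],None,fx=4,fy=4,interpolation=2)
can=np.zeros((400,2*520,3),np.uint8)
cv2.imwrite('pics/c2.png',np.hstack([b,d]));cv2.imwrite('pics/c3.png',c)
```

```text
[[ 0.    -0.002  1.   ]
 [-1.     0.     0.   ]
 [-0.    -1.    -0.002]]
scene orange [([340, 282, 17, 15, 88], [347.4, 290.6])]
scene brass [([188, 142, 17, 26, 303], [196.7, 154.8]), ([255, 162, 21, 14, 167], [265.8, 168.5]), ([340, 273, 18, 23, 144], [347.2, 286.3])]
scene blue [([516, 0, 44, 196, 3408], [544.8, 106.0]), ([323, 256, 38, 63, 612], [339.2, 293.1]), ([399, 364, 20, 14, 81], [408.2, 370.6]), ([388, 375, 10, 13, 44], [392.9, 380.8]), ([332, 382, 58, 38, 315], [362.6, 401.9])]
scene red [([335, 243, 7, 9, 43], [337.8, 247.0]), ([321, 316, 11, 12, 91], [326.3, 321.4])]
side orange [([172, 300, 18, 15, 120], [181.1, 309.0])]
side brass [([343, 131, 20, 31, 489], [352.8, 146.5]), ([332, 184, 28, 20, 333], [345.7, 193.6]), ([171, 297, 20, 18, 197], [180.9, 307.1]), ([207, 299, 6, 11, 44], [209.0, 304.1])]
side blue [([57, 414, 11, 6, 27], [62.2, 416.9])]
side red []
```

View pics/c1.png

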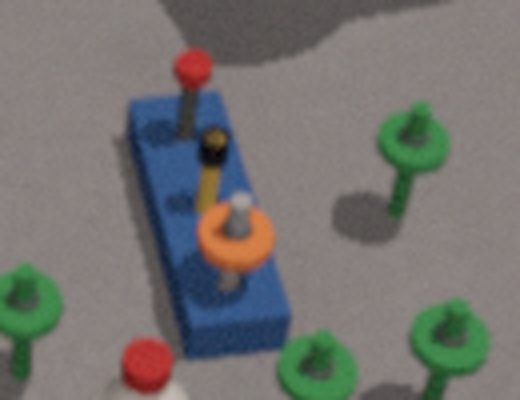

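View pics/c2.png

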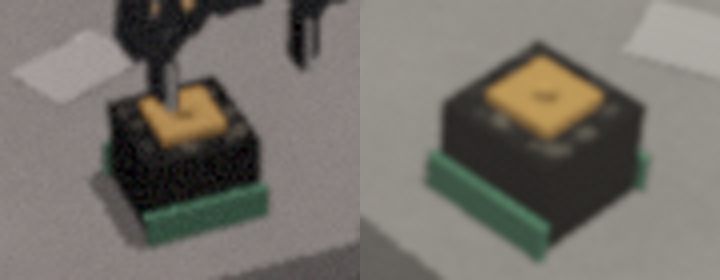

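View pics/c3.png

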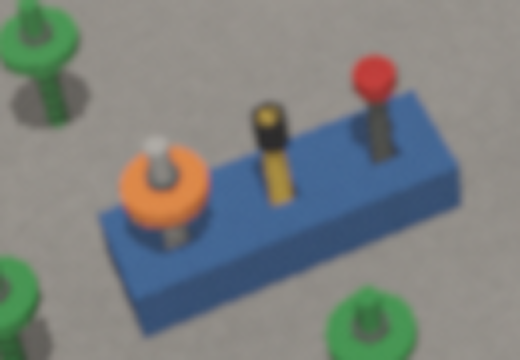

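Run:
```python
from h import *
cs,cd=cam('scene'),cam('side')
p=lambda *a:print(*[x.round(1).tolist() if hasattr(x,'round') else x for x in a])
# crop px -> full: c1 origin(290,230)/4 ; c3 (140,260)/4; c2 left (220,140)/4 right (300,170)
f=lambda u,v,ox,oy:(ox+(u+.5)/4-.5,oy+(v+.5)/4-.5)
x,e=tri(cs,f(240,203,290,230),cd,f(156,147,140,260));p('rodtop',x,e)
x,e=tri(cs,f(234,237,290,230),cd,f(165,187,140,260));p('collar',x,e)
p('hole',plane(cs,f(182,114,220,140),80),plane(cd,f(545-360,96,300,170),80))
x,e=tri(cs,f(182,114,220,140),cd,f(185,96,300,170));p('hole',x,e)
x,e=tri(cs,f(193,66,290,230),cd,f(375,77,140,260));p('red',x,e)
x,e=tri(cs,f(214,140,290,230),cd,f(268,118,140,260));p('blk',x,e)
p('rack side',plane(cd,[f(414,92,140,260),f(460,168,140,260),f(140,290,140,260),f(100,215,140,260)],35))
p('rack scene',plane(cs,[f(130,102,290,230),f(216,94,290,230),f(285,310,290,230),f(188,320,290,230)],35))
p('oil',plane(cs,[(326,319)],130)); p('green',plane(cs,[f(318,338,290,230),f(450,305,290,230),f(420,110,290,230),f(22,272,290,230)],100))
p('mouse',plane(cs,[(322,210)],15),'corea',plane(cs,[(233,235)],50))
```

```text
rodtop [552.6, 309.2, 102.7] [np.float64(1.8706853982219467), np.float64(1.8706853982219873)]
collar [552.5, 309.0, 71.3] [np.float64(1.509647088615409), np.float64(1.5096470886154407)]
hole [[526.7, -181.3, 80.0]] [[522.2, -188.6, 80.0]]
hole [523.7, -189.7, 75.8] [np.float64(2.174154497311542), np.float64(2.17415449731165)]
red [513.2, 199.3, 93.0] [np.float64(1.5894607892285695), np.float64(1.5894607892286072)]
blk [533.7, 254.6, 91.6] [np.float64(2.0567702202810025), np.float64(2.056770220280897)]
rack side [[530.2, 159.2, 35.0], [474.3, 178.6, 35.0], [537.4, 342.2, 35.0], [589.7, 327.5, 35.0]]
rack scene [[532.7, 165.2, 35.0], [479.7, 184.6, 35.0], [536.7, 346.8, 35.0], [590.5, 327.0, 35.0]]
oil [[665.9, 391.8, 130.0]]
green [[565.3, 406.3, 100.0], [489.5, 421.5, 100.0], [416.7, 299.2, 100.0], [684.3, 295.9, 100.0]]
mouse [[431.1, -2.7, 15.0]] corea [[713.1, 7.4, 50.0]]
```

{"fn": "jog_arm", "kwargs": {"commands": [{"grip": 0,"travel": [-6,36,0],"yaw": -0.048},{"grip": 0,"travel": [-6,36,0],"yaw": -0.048},{"grip": 0,"travel": [-6,36,0],"yaw": -0.048},{"grip": 0,"travel": [-6,36,0],"yaw": -0.048},{"grip": 0,"travel": [-6,36,0],"yaw": -0.048},{"grip": 0,"travel": [-6,36,0],"yaw": -0.048},{"grip": 0,"travel": [-6,36,0],"yaw": -0.048},{"grip": 0,"travel": [0,0,0],"yaw": 0}]}}

```text
time: 1.15
tool_pos: [528.8, 258.4, 227.0]
eef_rot: [-1.029, 1.467, -1.459]
contact_force: [-0.1, -0.0, -0.4]
width: 0.996
```

Run:
```python
from h import *
o=robot.get_obs();print(o['time'],o['tool_pos'],o['joint_pos'].round(2),o['dq'].round(3),R.from_rotvec(o['eef_rot']).as_matrix().round(3))
im=read_camera('wrist');save('w1',im);np.save('w1.npy',np.r_[o['tool_pos'],o['eef_rot']])
```

```text
1.15 [528.82340152 258.44556543 227.0216566 ] [0.35 0.41 0.12 1.29 0.   2.27] [-0.029 -0.004 -0.012  0.002 -0.029  0.004] [[-0.343 -0.007  0.939]
 [-0.939  0.    -0.343]
 [ 0.002 -1.    -0.007]]
```

View pics/w1.png

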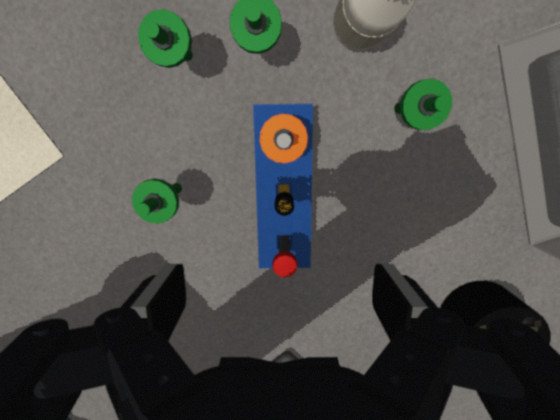

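The wrist view shows the rack upright in the picture. The collar is at about (284,139) with the rod top at (284,141), and the probe and tamper are below it. Next I'll measure it precisely.

Run:
```python
from h import *
q=np.load('w1.npy');c=cam('wrist',dict(tool_pos=q[:3],eef_rot=q[3:]))
im=cv2.imread('pics/w1.png');h=cv2.cvtColor(im,cv2.COLOR_BGR2HSV)
m=cv2.inRange(h,(4,150,120),(16,255,255)); m[:100]=0;m[180:]=0;m[:,:250]=0;m[:,320:]=0
cn=max(cv2.findContours(m,0,1)[0],key=cv2.contourArea)
el=cv2.fitEllipse(cv2.convexHull(cn));print(el, plane(c,[el[0]],77))
sub=h[125:158,268:300]; mm=cv2.inRange(sub,(0,0,110),(180,70,255))
n,l,s,ce=cv2.connectedComponentsWithStats(mm);i=1+np.argmax(s[1:,4]);print(s[i],ce[i]+[268,125],plane(c,[ce[i]+[268,125]],105))
b=cv2.inRange(h,(105,150,50),(122,255,255));b[:,:240]=0;b[:,330:]=0
r=cv2.minAreaRect(max(cv2.findContours(b,0,1)[0],key=cv2.contourArea));print(r,plane(c,cv2.boxPoints(r),35))
cv2.imwrite('pics/c4.png',cv2.resize(im[95:185,240:330],None,fx=6,fy=6,interpolation=2))
```

```text
((283.4586486816406, 138.0107879638672), (47.30329513549805, 48.10325622558594), 4.297039031982422) [[551.52981191 309.29976963  77.        ]]
[  8   8  15  16 181] [283.19337017 140.4640884 ] [[550.92891598 308.87235583 105.        ]]
((283.0, 186.0), (162.0, 58.0), 90.0) [[534.21819065 347.91517183  35.        ]
 [589.03011053 327.99173454  35.        ]
 [533.04862902 158.7857468   35.        ]
 [469.71325402 181.54760906  35.        ]]
```

View pics/c4.png

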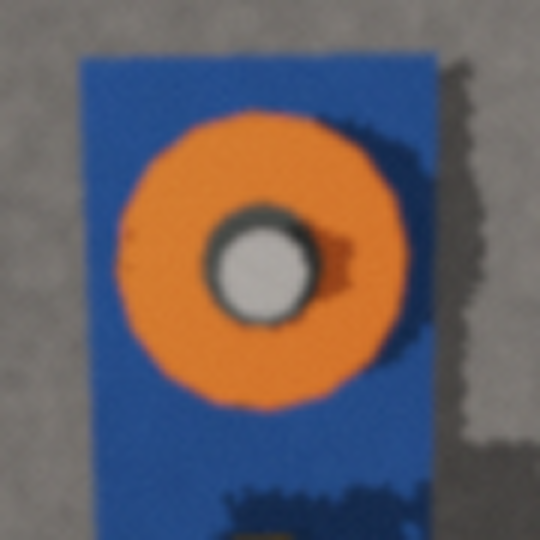

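{"fn": "jog_arm", "kwargs": {"commands": [{"grip": 0,"travel": [8,18,0],"yaw": 0},{"grip": 0,"travel": [8,18,0],"yaw": 0},{"grip": 0,"travel": [6,14,0],"yaw": 0},{"grip": 0,"travel": [0,0,-25],"yaw": 0},{"grip": 0,"travel": [0,0,-25],"yaw": 0},{"grip": 0,"travel": [0,0,-25],"yaw": 0},{"grip": 0,"travel": [0,0,-15],"yaw": 0},{"grip": 0,"travel": [0,0,0],"yaw": 0}]}}

```text
time: 2.2
tool_pos: [554.6, 298.5, 133.9]
eef_rot: [-1.027, 1.471, -1.471]
contact_force: [-1.2, 0.4, 0.5]
width: 1.004
```

Run:
```python
from h import *
o=robot.get_obs();print(o['time'],o['tool_pos'],o['contact_force'],R.from_rotvec(o['eef_rot']).as_matrix().round(3))
im=read_camera('wrist');save('w2',im)
```

```text
2.2 [554.6006532 298.5124286 133.8588288] [-1.23997734  0.43487708  0.49459273] [[-0.352 -0.008  0.936]
 [-0.936 -0.005 -0.352]
 [ 0.008 -1.    -0.006]]
```

View pics/w2.png

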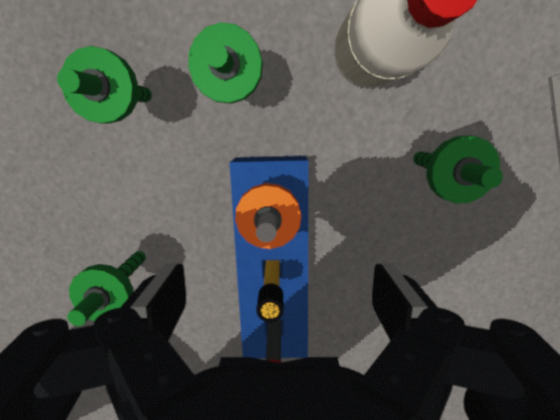

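Run:
```python
from h import *
o=robot.get_obs();c=cam('wrist',o)
im=cv2.imread('pics/w2.png')
cv2.imwrite('pics/c5.png',cv2.resize(im[170:270,220:320],None,fx=5,fy=5,interpolation=2))
for p in [(267,232),(267,228)]: print(p,plane(c,[p],105))
```

```text
(267, 232) [[552.21432031 308.60312223 105.        ]]
(267, 228) [[553.09675225 310.88622927 105.        ]]
```

View pics/c5.png

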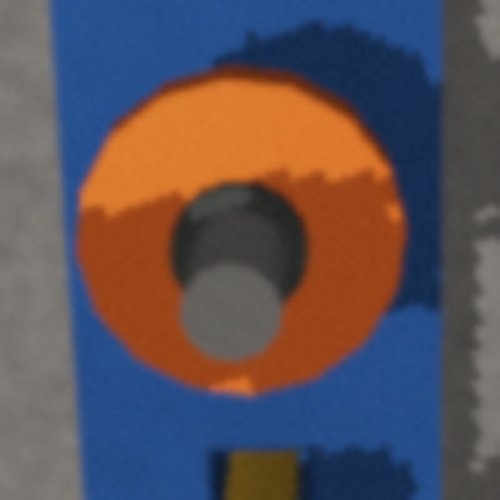

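{"fn": "jog_arm", "kwargs": {"commands": [{"grip": 0,"travel": [-2,5,0],"yaw": 0},{"grip": 0,"travel": [-1,4,0],"yaw": 0},{"grip": 0,"travel": [0,0,-12],"yaw": 0},{"grip": 0,"travel": [0,0,-12],"yaw": 0},{"grip": 0,"travel": [0,0,-10],"yaw": 0},{"grip": 0,"travel": [0,0,-5],"yaw": 0},{"grip": 0,"travel": [0,0,0],"yaw": 0},{"grip": 0,"travel": [0,0,0],"yaw": 0}]}}

```text
time: 3.25
tool_pos: [553.1, 309.0, 95.3]
eef_rot: [-1.022, 1.469, -1.471]
contact_force: [-0.1, -0.2, 0.2]
width: 0.997
```

{"fn": "jog_arm", "kwargs": {"commands": [{"grip": 0,"travel": [-1.5,0,-5],"yaw": 0},{"grip": 0,"travel": [0,0,-4],"yaw": 0},{"grip": 0,"travel": [0,0,0],"yaw": 0},{"grip": 120,"travel": [0,0,0],"yaw": 0},{"grip": 170,"travel": [0,0,0],"yaw": 0},{"grip": 190,"travel": [0,0,0],"yaw": 0},{"grip": 190,"travel": [0,0,0],"yaw": 0},{"grip": 190,"travel": [0,0,0],"yaw": 0}], "newtons": 50}}

```text
time: 4.25
tool_pos: [552.3, 309.3, 86.8]
eef_rot: [-1.02, 1.468, -1.47]
contact_force: [-0.3, -0.8, 1.0]
width: 0.254
```

Run:
```python
from h import *
o=robot.get_obs();print(o['time'],o['tool_pos'],o['contact_force'],o['width']*85)
save('w3',read_camera('wrist'))
im=read_camera('side');cv2.imwrite('pics/s3.png',cv2.resize(im[230:350,120:270,::-1],None,fx=4,fy=4,interpolation=2))
```

```text
4.25 [552.34673392 309.28725131  86.83780497] [-0.32418574 -0.75467623  1.04758703] 21.5777470994711
```

View pics/w3.png

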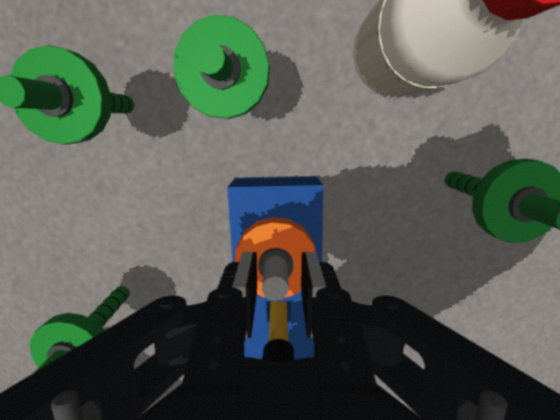

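View pics/s3.png

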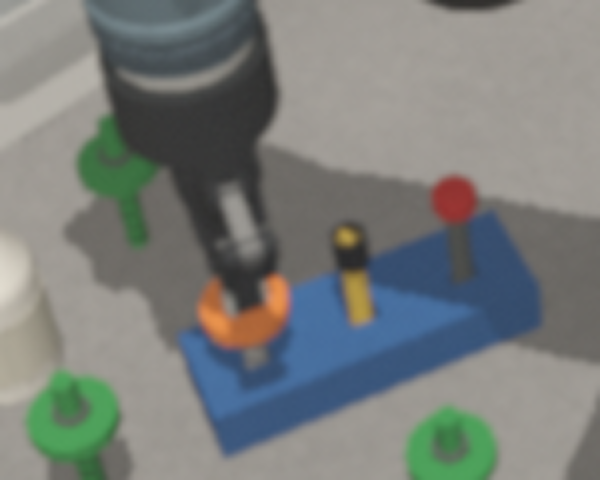

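{"fn": "jog_arm", "kwargs": {"commands": [{"grip": 190,"travel": [0,0,-1.5],"yaw": 0},{"grip": 190,"travel": [0,0,0],"yaw": 0},{"grip": 255,"travel": [0,0,0],"yaw": 0},{"grip": 255,"travel": [0,0,0],"yaw": 0},{"grip": 255,"travel": [0,0,0],"yaw": 0},{"grip": 255,"travel": [0,0,0],"yaw": 0},{"grip": 255,"travel": [0,0,3],"yaw": 0},{"grip": 255,"travel": [0,0,3],"yaw": 0}], "newtons": 50}}

```text
time: 5.35
tool_pos: [551.5, 309.1, 90.8]
eef_rot: [-1.022, 1.469, -1.47]
contact_force: [0.6, -0.5, -2.3]
width: 0.114
```

Run:
```python
from h import *
o=robot.get_obs();print(o['time'],o['tool_pos'],o['contact_force'],o['width']*85)
save('w4',read_camera('wrist'))
```

```text
5.35 [551.50965859 309.0504909   90.81104513] [ 0.57034648 -0.51366536 -2.26526458] 9.656137836057354
```

View pics/w4.png

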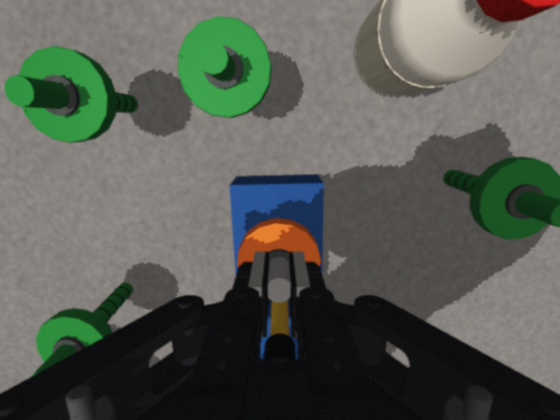

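{"fn": "jog_arm", "kwargs": {"commands": [{"grip": 255,"travel": [0,0,10],"yaw": 0},{"grip": 255,"travel": [0,0,15],"yaw": 0},{"grip": 255,"travel": [0,0,20],"yaw": 0},{"grip": 255,"travel": [0,0,25],"yaw": 0},{"grip": 255,"travel": [0,0,25],"yaw": 0},{"grip": 255,"travel": [0,0,20],"yaw": 0},{"grip": 255,"travel": [0,0,10],"yaw": 0},{"grip": 255,"travel": [0,0,0],"yaw": 0}]}}

```text
time: 6.4
tool_pos: [552.5, 309.3, 227.4]
eef_rot: [-1.015, 1.466, -1.47]
contact_force: [-0.5, -0.6, -2.3]
width: 0.12
```

Run:
```python
from h import *
o=robot.get_obs();print(o['time'],o['tool_pos'],o['contact_force'],o['width']*85)
im=read_camera('side');save('s5',im)
a=im[140:350,120:300,::-1];im=read_camera('scene');b=im[200:410,270:450,::-1]
cv2.imwrite('pics/s5.png',cv2.resize(np.hstack([a,b]),None,fx=2.2,fy=2.2,interpolation=2))
```

```text
6.4 [552.45579893 309.34466772 227.39154971] [-0.52744895 -0.55522198 -2.31723558] 10.215734492575946
```

View pics/s5.png

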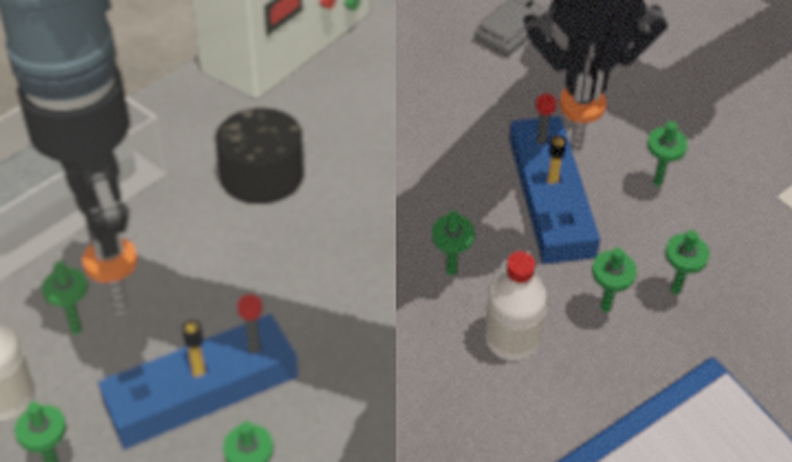

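{"fn": "jog_arm", "kwargs": {"commands": [{"grip": 255,"travel": [-2,-25,0],"yaw": 0.02},{"grip": 255,"travel": [-2,-35,0],"yaw": 0.03},{"grip": 255,"travel": [-2,-40,0],"yaw": 0.03},{"grip": 255,"travel": [-2,-40,0],"yaw": 0.03},{"grip": 255,"travel": [-2,-40,0],"yaw": 0.03},{"grip": 255,"travel": [-2,-40,0],"yaw": 0.03},{"grip": 255,"travel": [-2,-40,0],"yaw": 0.03},{"grip": 255,"travel": [-2,-40,0],"yaw": 0.02}]}}

```text
time: 7.5
tool_pos: [528.6, 2.4, 215.4]
eef_rot: [-1.162, 1.309, -1.299]
contact_force: [0.0, -0.1, -0.3]
width: 0.117
```

{"fn": "jog_arm", "kwargs": {"commands": [{"grip": 255,"travel": [-2,-40,0],"yaw": 0.02},{"grip": 255,"travel": [-2,-40,0],"yaw": 0.02},{"grip": 255,"travel": [-2,-40,0],"yaw": 0.02},{"grip": 255,"travel": [-2,-40,0],"yaw": 0.02},{"grip": 255,"travel": [-2,-35,0],"yaw": 0.02},{"grip": 255,"travel": [-2,-30,0],"yaw": 0.01},{"grip": 255,"travel": [0,-15,0],"yaw": 0.0},{"grip": 255,"travel": [0,0,0],"yaw": 0.0}]}}

```text
time: 8.5
tool_pos: [509.6, -245.4, 206.1]
eef_rot: [-1.223, 1.242, -1.207]
contact_force: [-0.1, -0.3, -1.0]
width: 0.115
```

Run:
```python
from h import *
o=robot.get_obs();print(o['time'],o['tool_pos'],o['contact_force'],o['width']*85,R.from_rotvec(o['eef_rot']).as_matrix().round(3))
save('w6',read_camera('wrist'));np.save('w6.npy',np.r_[o['tool_pos'],o['eef_rot']])
```

```text
8.5 [ 509.58872867 -245.37904111  206.13657674] [-0.09540991 -0.25613582 -0.99871014] 9.803516115388787 [[-0.016 -0.029  0.999]
 [-1.     0.    -0.016]
 [ 0.    -1.    -0.029]]
```

View pics/w6.png

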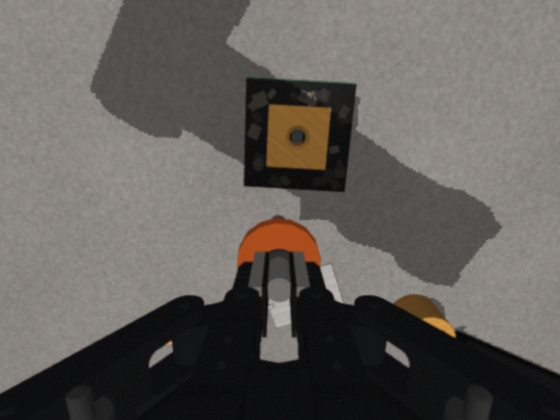

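Run:
```python
from h import *
q=np.load('w6.npy');c=cam('wrist',dict(tool_pos=q[:3],eef_rot=q[3:]))
im=cv2.imread('pics/w6.png');h=cv2.cvtColor(im,cv2.COLOR_BGR2HSV)
m=cv2.inRange(h,(12,120,90),(28,255,255)); m[200:]=0
cn=max(cv2.findContours(m,0,1)[0],key=cv2.contourArea)
r=cv2.minAreaRect(cn);print(r,plane(c,[r[0]],80));b=plane(c,cv2.boxPoints(r),80);print(b)
sub=h[122:152,280:315,2].astype(float);mm=(sub<100).astype(np.uint8)
n,l,s,ce=cv2.connectedComponentsWithStats(mm);i=1+np.argmax(s[1:,4]);print(s[i],ce[i]+[280,122],plane(c,[ce[i]+[280,122]],80))
cv2.imwrite('pics/c6.png',cv2.resize(im[70:220,230:370],None,fx=4,fy=4,interpolation=2))
o=robot.get_obs();print(o['tool_pos'],R.from_rotvec(o['eef_rot']).as_matrix().round(3)[:,1])
```

```text
((297.7746276855469, 136.44424438476562), (61.556724548339844, 62.0701789855957), 3.2704880237579346) [[ 523.25843215 -187.53797057   80.        ]]
[[ 495.66383123 -211.39714867   80.        ]
 [ 499.85090341 -161.41506194   80.        ]
 [ 549.41765153 -164.89662559   80.        ]
 [ 547.85532412 -214.94791467   80.        ]]
[  9   5  18  19 276] [297.2826087 136.0942029] [[ 522.85125471 -187.2500811    80.        ]]
[ 509.53171534 -244.70861192  206.17731074] [-0.029  0.    -1.   ]
```

View pics/c6.png

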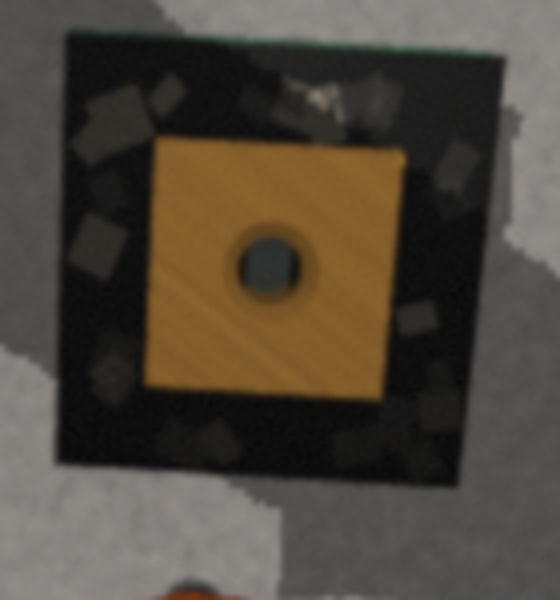

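{"fn": "jog_arm", "kwargs": {"commands": [{"grip": 255,"travel": [2,9,0],"yaw": 0},{"grip": 255,"travel": [3,12,0],"yaw": 0},{"grip": 255,"travel": [3,12,0],"yaw": 0},{"grip": 255,"travel": [2,10,-2],"yaw": 0},{"grip": 255,"travel": [2,6,-4],"yaw": 0},{"grip": 255,"travel": [1,3,-5],"yaw": 0},{"grip": 255,"travel": [0,0,-4],"yaw": 0},{"grip": 255,"travel": [0,0,0],"yaw": 0}]}}

```text
time: 9.55
tool_pos: [523.6, -184.5, 190.0]
eef_rot: [-1.225, 1.239, -1.201]
contact_force: [0.6, -0.4, -0.1]
width: 0.119
```

```bash
cat > look.py <<'E'
from h import *
n=sys.argv[1]
o=robot.get_obs();M=R.from_rotvec(o['eef_rot']).as_matrix()
print(o['time'],o['tool_pos'],o['contact_force'],o['width']*85,'\n',M.round(3))
foot=o['tool_pos']+80*M[:,1];print('foot',foot)
a=read_camera('scene');b=read_camera('side');save(n+'sc',a);save(n+'si',b)
hole=np.array([523,-187.3,80])
pa=proj(cam('scene'),[foot,hole]);pb=proj(cam('side'),[foot,hole]);print(pa.round(1).tolist(),pb.round(1).tolist())
A=cv2.resize(a[110:210,210:310,::-1],None,fx=4,fy=4,interpolation=2);B=cv2.resize(b[140:240,295:395,::-1],None,fx=4,fy=4,interpolation=2)
cv2.imwrite('pics/'+n+'.png',np.hstack([A,B]))
E
python3 look.py l7
```

```text
9.55 [ 523.58419344 -184.51451961  189.97510961] [ 0.64169601 -0.41701373 -0.06776267] 10.136796007675471 
 [[-0.01  -0.029  1.   ]
 [-1.     0.002 -0.01 ]
 [-0.002 -1.    -0.029]]
foot [ 521.22592209 -184.36428902  110.01001731]
[[266.1, 158.9], [265.4, 166.7]] [[346.0, 185.2], [345.3, 193.7]]
```

View pics/l7.png

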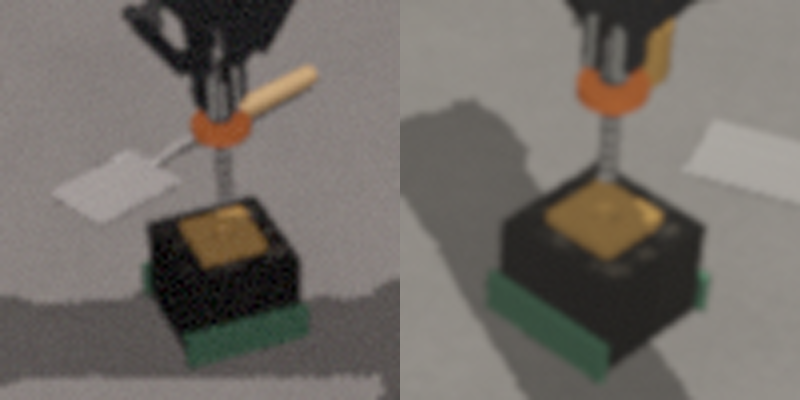

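{"fn": "jog_arm", "kwargs": {"commands": [{"grip": 255,"travel": [1,-1.5,0],"yaw": 0},{"grip": 255,"travel": [0.8,-1.5,0],"yaw": 0},{"grip": 255,"travel": [0,0,-6],"yaw": 0},{"grip": 255,"travel": [0,0,-7],"yaw": 0},{"grip": 255,"travel": [0,0,-5],"yaw": 0},{"grip": 255,"travel": [0,0,-3],"yaw": 0},{"grip": 255,"travel": [0,0,0],"yaw": 0},{"grip": 255,"travel": [0,0,0],"yaw": 0}]}}

```text
time: 10.65
tool_pos: [525.6, -188.5, 167.8]
eef_rot: [-1.224, 1.239, -1.202]
contact_force: [-0.1, -0.4, -1.5]
width: 0.116
```

```bash
python3 look.py l8
```

```text
10.65 [ 525.55392589 -188.49984649  167.84084693] [-0.14888226 -0.43002808 -1.50746179] 9.835746985268981 
 [[-0.011 -0.029  1.   ]
 [-1.     0.002 -0.011]
 [-0.001 -1.    -0.029]]
foot [ 523.23920888 -188.37028439   87.87444586]
[[265.1, 164.4], [265.4, 166.7]] [[345.7, 191.0], [345.3, 193.7]]
```

View pics/l8.png

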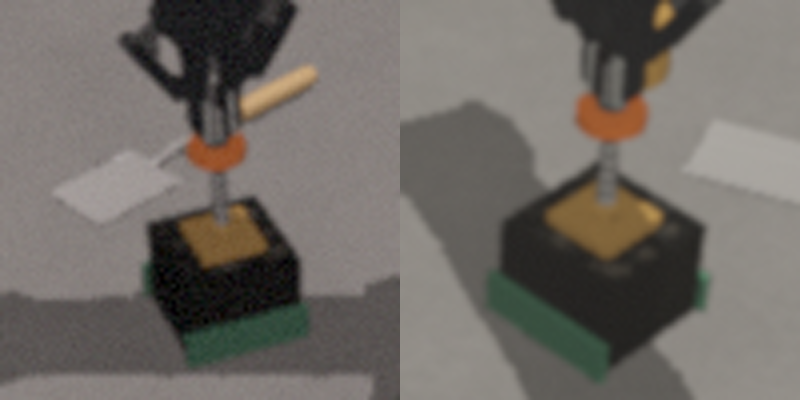

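{"fn": "jog_arm", "kwargs": {"commands": [{"grip": 255,"travel": [0,1,0],"yaw": 0},{"grip": 255,"travel": [0,0,-2],"yaw": 0},{"grip": 255,"travel": [0,0,-2],"yaw": 0},{"grip": 255,"travel": [0,0,-2],"yaw": 0},{"grip": 255,"travel": [0,0,-2],"yaw": 0},{"grip": 255,"travel": [0,0,-2],"yaw": 0},{"grip": 255,"travel": [0,0,-2],"yaw": 0},{"grip": 255,"travel": [0,0,0],"yaw": 0}]}}

```text
time: 11.75
tool_pos: [525.7, -187.5, 155.3]
eef_rot: [-1.224, 1.239, -1.203]
contact_force: [-0.0, 0.6, -0.8]
width: 0.11
```

```bash
python3 look.py l9
```

```text
11.75 [ 525.71779849 -187.48813255  155.25257796] [-0.01088107  0.64968792 -0.76653591] 9.355709500666771 
 [[-0.011 -0.028  1.   ]
 [-1.     0.001 -0.011]
 [-0.001 -1.    -0.028]]
foot [ 523.44239305 -187.37316713   75.28502633]
[[265.3, 168.0], [265.4, 166.7]] [[345.0, 195.1], [345.3, 193.7]]
```

View pics/l9.png

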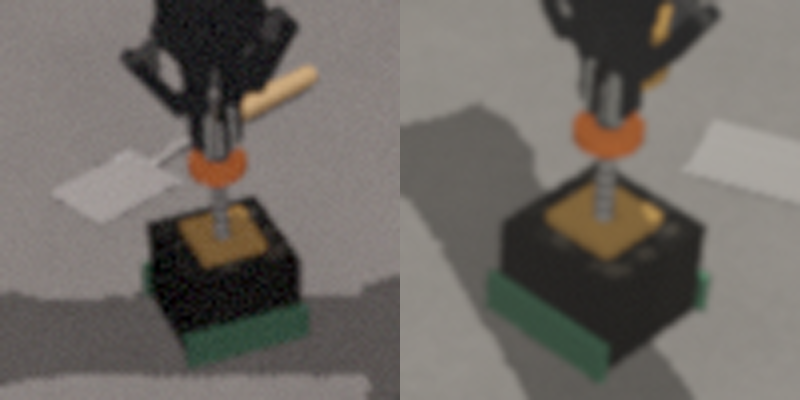

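{"fn": "jog_arm", "kwargs": {"commands": [{"grip": 255,"travel": [0,0,-2],"yaw": 0},{"grip": 255,"travel": [0,0,-2],"yaw": 0},{"grip": 255,"travel": [0,0,-2],"yaw": 0},{"grip": 255,"travel": [0,0,-2],"yaw": 0},{"grip": 255,"travel": [0,0,-2],"yaw": 0},{"grip": 255,"travel": [0,0,-1],"yaw": 0},{"grip": 255,"travel": [0,0,0],"yaw": 0},{"grip": 255,"travel": [0,0,0],"yaw": 0}]}}

```text
time: 12.85
tool_pos: [525.7, -187.6, 143.7]
eef_rot: [-1.224, 1.239, -1.203]
contact_force: [0.1, -0.3, -1.9]
width: 0.116
```

{"fn": "jog_arm", "kwargs": {"commands": [{"grip": 255,"travel": [0,0,-2],"yaw": 0},{"grip": 255,"travel": [0,0,-2],"yaw": 0},{"grip": 255,"travel": [0,0,-2],"yaw": 0},{"grip": 255,"travel": [0,0,-2],"yaw": 0},{"grip": 255,"travel": [0,0,-2],"yaw": 0},{"grip": 255,"travel": [0,0,-1],"yaw": 0},{"grip": 255,"travel": [0,0,-1],"yaw": 0},{"grip": 255,"travel": [0,0,-1],"yaw": 0}]}}

```text
time: 13.85
tool_pos: [526.1, -188.3, 133.2]
eef_rot: [-1.224, 1.236, -1.206]
contact_force: [-2.6, 0.4, 2.1]
width: 0.12
```

{"fn": "jog_arm", "kwargs": {"commands": [{"grip": 255,"travel": [0,0,-1],"yaw": 0},{"grip": 255,"travel": [0,0,-1],"yaw": 0},{"grip": 255,"travel": [0,0,-1],"yaw": 0},{"grip": 255,"travel": [0,0,-1],"yaw": 0},{"grip": 255,"travel": [0,0,-1],"yaw": 0},{"grip": 255,"travel": [0,0,-1],"yaw": 0},{"grip": 255,"travel": [0,0,-1],"yaw": 0},{"grip": 255,"travel": [0,0,-1],"yaw": 0}]}}

```text
time: 14.85
tool_pos: [525.9, -188.3, 128.5]
eef_rot: [-1.224, 1.234, -1.208]
contact_force: [-2.6, 0.6, 4.7]
width: 0.117
```

{"fn": "jog_arm", "kwargs": {"commands": [{"grip": 255,"travel": [0,0,-1],"yaw": 0},{"grip": 255,"travel": [0,0,-1],"yaw": 0},{"grip": 255,"travel": [0,0,-1],"yaw": 0},{"grip": 255,"travel": [0,0,-1],"yaw": 0},{"grip": 255,"travel": [0,0,-1],"yaw": 0},{"grip": 255,"travel": [0,0,-1],"yaw": 0},{"grip": 255,"travel": [0,0,-1],"yaw": 0},{"grip": 255,"travel": [0,0,-1],"yaw": 0}]}}

```text
time: 15.85
tool_pos: [525.6, -188.3, 122.4]
eef_rot: [-1.225, 1.233, -1.209]
contact_force: [-2.5, 0.5, 5.9]
width: 0.116
```

```bash
python3 look.py l10
```

```text
15.85 [ 525.58186813 -188.32685057  122.3633289 ] [-2.54442359  0.49155158  5.88002575] 9.899068727072898 
 [[-0.011 -0.024  1.   ]
 [-1.    -0.004 -0.011]
 [ 0.004 -1.    -0.024]]
foot [ 523.66123439 -188.63672549   42.38698775]
[[265.2, 176.4], [265.4, 166.7]] [[344.3, 204.8], [345.3, 193.7]]
```

View pics/l10.png

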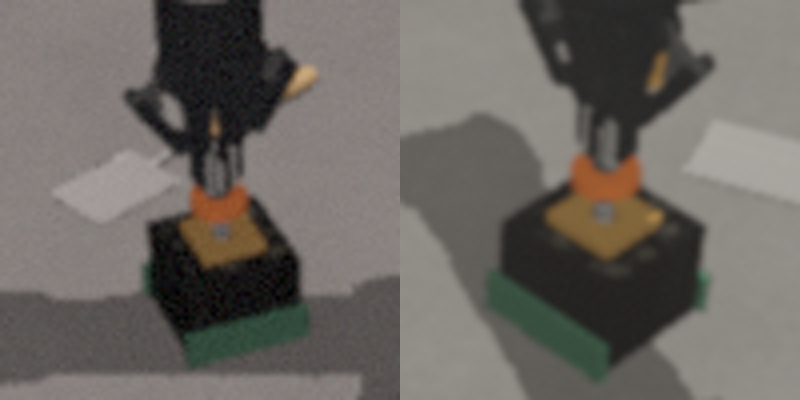

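{"fn": "jog_arm", "kwargs": {"commands": [{"grip": 255,"travel": [0,0,-1],"yaw": 0},{"grip": 255,"travel": [0,0,-1],"yaw": 0},{"grip": 255,"travel": [0,0,-1],"yaw": 0},{"grip": 255,"travel": [0,0,-1],"yaw": 0},{"grip": 255,"travel": [0,0,-1],"yaw": 0},{"grip": 255,"travel": [0,0,-1],"yaw": 0},{"grip": 255,"travel": [0,0,-1],"yaw": 0},{"grip": 255,"travel": [0,0,-1],"yaw": 0}]}}

```text
time: 16.95
tool_pos: [525.6, -188.4, 119.9]
eef_rot: [-1.224, 1.23, -1.211]
contact_force: [-5.1, 2.3, 11.9]
width: 0.115
```

{"fn": "jog_arm", "kwargs": {"commands": [{"grip": 255,"travel": [-0.5,0,0],"yaw": 0},{"grip": 255,"travel": [-0.5,0,-1],"yaw": 0},{"grip": 255,"travel": [0,0,-1],"yaw": 0},{"grip": 255,"travel": [0,0,-1],"yaw": 0},{"grip": 255,"travel": [0,0,-1],"yaw": 0},{"grip": 255,"travel": [0,0,-1],"yaw": 0},{"grip": 255,"travel": [0,0,-1],"yaw": 0},{"grip": 255,"travel": [0,0,-1],"yaw": 0}]}}

```text
time: 17.95
tool_pos: [525.5, -188.6, 119.9]
eef_rot: [-1.223, 1.224, -1.215]
contact_force: [-5.8, 2.1, 11.7]
width: 0.111
```

```bash
python3 look.py l11
python3 - <<'E'
from h import *
save('w11',read_camera('wrist'))
E
```

```text
17.95 [ 525.49684859 -188.56560487  119.91133377] [-5.80175868  2.08519783 11.68834656] 9.464144071605386 
 [[-0.01  -0.016  1.   ]
 [-1.    -0.009 -0.01 ]
 [ 0.009 -1.    -0.016]]
foot [ 524.20260351 -189.26024946   39.92481992]
[[265.0, 177.0], [265.4, 166.7]] [[344.2, 205.3], [345.3, 193.7]]
```

View pics/w11.png

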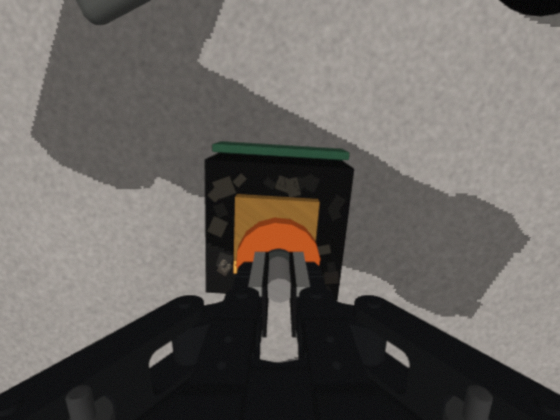

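View pics/l11.png

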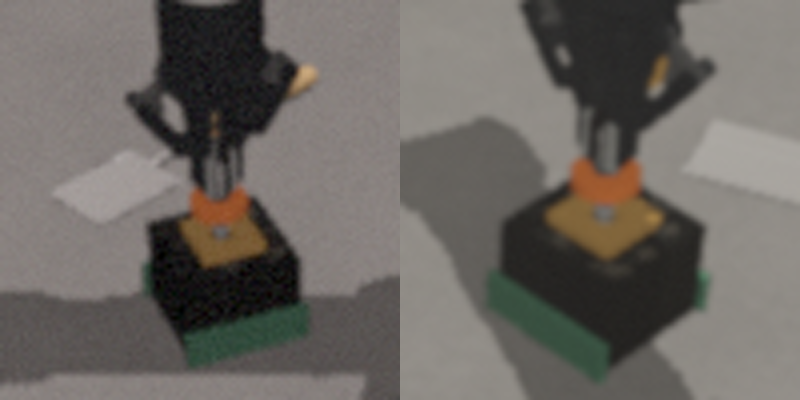

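{"fn": "jog_arm", "kwargs": {"commands": [{"grip": 255,"travel": [-1,0.6,0],"yaw": 0},{"grip": 255,"travel": [-1,0.6,0],"yaw": 0},{"grip": 255,"travel": [-1,0.6,0],"yaw": 0},{"grip": 255,"travel": [-1,0.6,0],"yaw": 0},{"grip": 255,"travel": [-0.5,0.3,-0.5],"yaw": 0},{"grip": 255,"travel": [-0.5,0.3,-1],"yaw": 0},{"grip": 255,"travel": [-0.5,0.3,-1],"yaw": 0},{"grip": 255,"travel": [-0.5,0.3,-1],"yaw": 0}]}}

```text
time: 19.1
tool_pos: [523.9, -187.4, 120.0]
eef_rot: [-1.219, 1.215, -1.225]
contact_force: [-0.2, 0.2, 9.0]
width: 0.121
```

{"fn": "jog_arm", "kwargs": {"commands": [{"grip": 255,"travel": [0,0,-1],"yaw": 0},{"grip": 255,"travel": [0,0,-1],"yaw": 0},{"grip": 255,"travel": [0,0,-1.2],"yaw": 0},{"grip": 255,"travel": [0,0,-1.2],"yaw": 0},{"grip": 255,"travel": [0,0,-1.4],"yaw": 0},{"grip": 255,"travel": [0,0,-1.4],"yaw": 0},{"grip": 255,"travel": [0,0,-1.5],"yaw": 0},{"grip": 255,"travel": [0,0,-1.5],"yaw": 0}]}}

```text
time: 20.1
tool_pos: [524.5, -188.0, 119.9]
eef_rot: [-1.218, 1.208, -1.231]
contact_force: [-4.7, 2.0, 12.7]
width: 0.117
```

{"fn": "jog_arm", "kwargs": {"commands": [{"grip": 255,"travel": [-1,0.6,-1],"yaw": 0},{"grip": 255,"travel": [-0.6,0.4,-1.5],"yaw": 0},{"grip": 255,"travel": [-0.3,0.2,-2],"yaw": 0},{"grip": 255,"travel": [-0.3,0.2,-2],"yaw": 0},{"grip": 255,"travel": [-0.3,0.2,-2],"yaw": 0},{"grip": 255,"travel": [-0.3,0.2,-2.2],"yaw": 0},{"grip": 255,"travel": [-0.3,0.2,-2.2],"yaw": 0},{"grip": 255,"travel": [-0.3,0.2,-2.2],"yaw": 0}]}}

```text
time: 21.1
tool_pos: [524.2, -187.9, 119.9]
eef_rot: [-1.216, 1.193, -1.243]
contact_force: [-4.7, 2.5, 18.5]
width: 0.116
```

```bash
python3 look.py l12
```

```text
21.1 [ 524.16492585 -187.92288876  119.85930278] [-4.74679363  2.54887325 18.53776741] 9.834974519826947 
 [[-0.01   0.013  1.   ]
 [-1.    -0.028 -0.01 ]
 [ 0.028 -1.     0.013]]
foot [ 525.19432653 -190.18878013   39.89802421]
[[264.6, 176.9], [265.4, 166.7]] [[344.2, 204.9], [345.3, 193.7]]
```

View pics/l12.png

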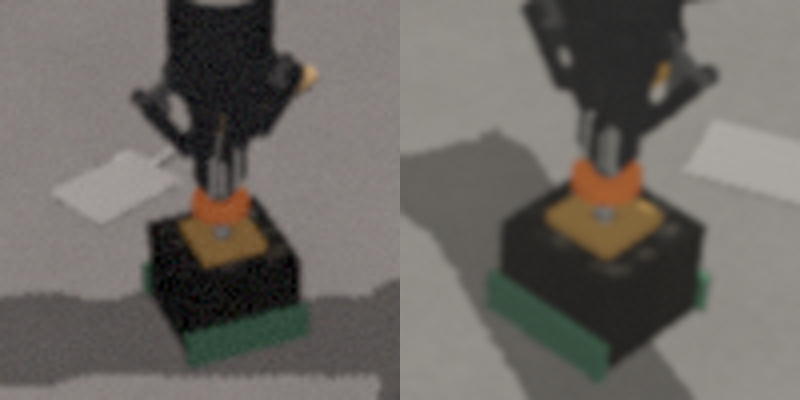

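{"fn": "jog_arm", "kwargs": {"commands": [{"grip": 255,"travel": [-0.5,0.3,0],"yaw": 0},{"grip": 255,"travel": [-0.5,0.3,0],"yaw": 0},{"grip": 255,"travel": [0,0,0],"yaw": 0},{"grip": 210,"travel": [0,0,0],"yaw": 0},{"grip": 195,"travel": [0,0,0],"yaw": 0},{"grip": 180,"travel": [0,0,0],"yaw": 0},{"grip": 180,"travel": [0,0,0],"yaw": 0},{"grip": 180,"travel": [0,0,0],"yaw": 0}]}}

```text
time: 22.2
tool_pos: [522.0, -186.4, 118.3]
eef_rot: [-1.216, 1.196, -1.241]
contact_force: [0.6, -0.9, 0.5]
width: 0.294
```

```bash
python3 look.py l13
python3 - <<'E'
from h import *
save('w13',read_camera('wrist'))
E
```

```text
22.2 [ 521.99965993 -186.43032411  118.31110081] [ 0.63631211 -0.85987208  0.48233427] 24.958350392570814 
 [[-0.01   0.01   1.   ]
 [-1.    -0.026 -0.01 ]
 [ 0.026 -1.     0.011]]
foot [ 522.82090978 -188.53809088   38.34308929]
[[265.5, 177.4], [265.4, 166.7]] [[344.5, 206.1], [345.3, 193.7]]
```

View pics/w13.png

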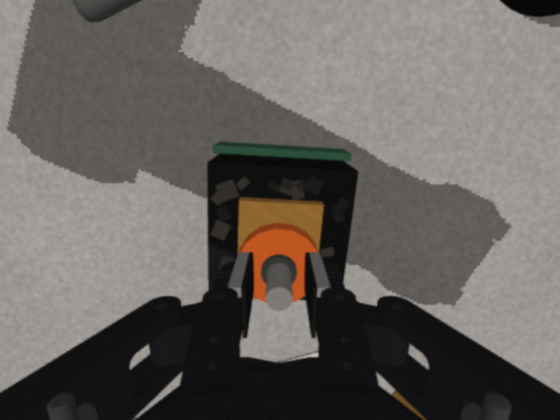

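View pics/l13.png

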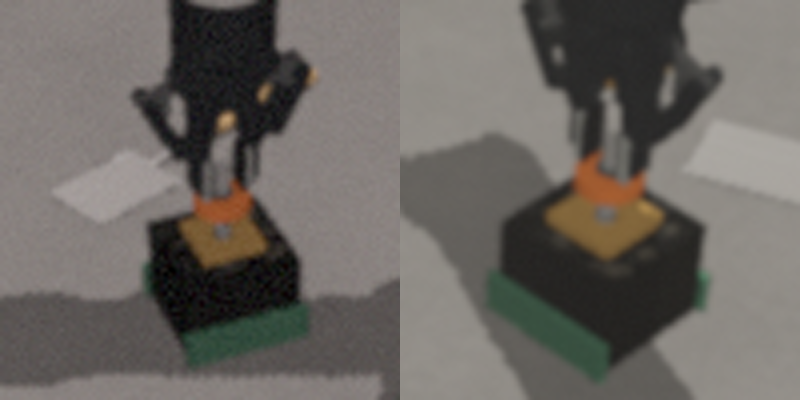

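{"fn": "jog_arm", "kwargs": {"commands": [{"grip": 180,"travel": [0,0,-1.5],"yaw": 0},{"grip": 180,"travel": [0,0,-1.5],"yaw": 0},{"grip": 180,"travel": [0,0,-1.5],"yaw": 0},{"grip": 180,"travel": [0,0,-1.5],"yaw": 0},{"grip": 180,"travel": [0,0,-1.5],"yaw": 0},{"grip": 180,"travel": [0,0,-1.5],"yaw": 0},{"grip": 180,"travel": [0,0,-1.5],"yaw": 0},{"grip": 180,"travel": [0,0,-1.5],"yaw": 0}]}}

```text
time: 23.35
tool_pos: [522.3, -186.5, 106.5]
eef_rot: [-1.216, 1.195, -1.241]
contact_force: [-0.5, -0.2, 1.6]
width: 0.297
```

```bash
python3 look.py l14
```

```text
23.35 [ 522.34126439 -186.46985498  106.49195578] [-0.47888004 -0.15409059  1.60609333] 25.28423248300004 
 [[-0.01   0.011  1.   ]
 [-1.    -0.027 -0.01 ]
 [ 0.027 -1.     0.012]]
foot [ 523.26109767 -188.60360719   26.5257066 ]
[[265.5, 180.5], [265.4, 166.7]] [[344.0, 209.5], [345.3, 193.7]]
```

View pics/l14.png

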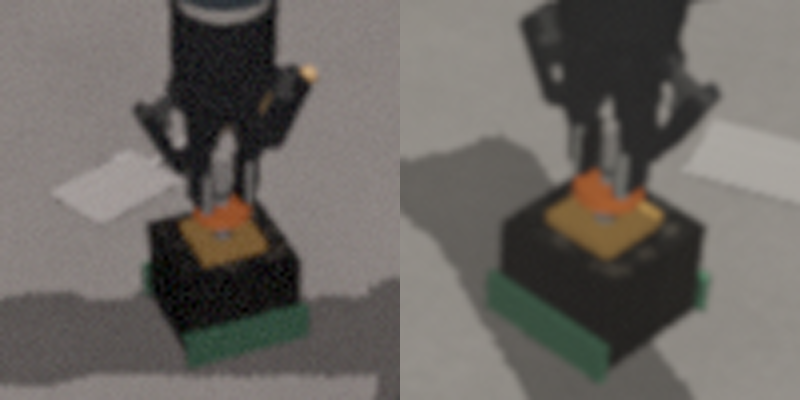

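{"fn": "jog_arm", "kwargs": {"commands": [{"grip": 180,"travel": [0,0,-1.2],"yaw": 0},{"grip": 180,"travel": [0,0,-1.2],"yaw": 0},{"grip": 180,"travel": [0,0,-1.2],"yaw": 0},{"grip": 180,"travel": [0,0,-1.2],"yaw": 0},{"grip": 180,"travel": [0,0,-1.2],"yaw": 0},{"grip": 180,"travel": [0,0,-1.2],"yaw": 0},{"grip": 180,"travel": [0,0,-1.2],"yaw": 0},{"grip": 180,"travel": [0,0,-1.2],"yaw": 0}]}}

```text
time: 24.45
tool_pos: [522.4, -186.4, 96.2]
eef_rot: [-1.215, 1.195, -1.241]
contact_force: [-0.3, 1.2, 1.8]
width: 0.297
```

{"fn": "jog_arm", "kwargs": {"commands": [{"grip": 180,"travel": [0,0,-0.9],"yaw": 0},{"grip": 180,"travel": [0,0,-0.9],"yaw": 0},{"grip": 180,"travel": [0,0,-0.9],"yaw": 0},{"grip": 180,"travel": [0,0,-0.9],"yaw": 0},{"grip": 180,"travel": [0,0,-0.9],"yaw": 0},{"grip": 180,"travel": [0,0,-0.9],"yaw": 0},{"grip": 180,"travel": [0,0,-0.9],"yaw": 0},{"grip": 180,"travel": [0,0,-0.9],"yaw": 0}]}}

```text
time: 25.45
tool_pos: [522.7, -185.4, 90.1]
eef_rot: [-1.214, 1.194, -1.24]
contact_force: [-3.7, 2.0, 11.0]
width: 0.297
```

{"fn": "jog_arm", "kwargs": {"commands": [{"grip": 180,"travel": [0,0,-0.9],"yaw": 0},{"grip": 180,"travel": [0,0,-0.9],"yaw": 0},{"grip": 180,"travel": [0,0,-0.9],"yaw": 0},{"grip": 180,"travel": [0,0,-0.9],"yaw": 0},{"grip": 180,"travel": [0,0,-0.9],"yaw": 0},{"grip": 180,"travel": [0,0,-0.9],"yaw": 0},{"grip": 180,"travel": [0,0,-0.9],"yaw": 0},{"grip": 180,"travel": [0,0,-0.9],"yaw": 0}]}}

```text
time: 26.45
tool_pos: [522.7, -185.4, 90.2]
eef_rot: [-1.213, 1.19, -1.243]
contact_force: [-3.2, 1.7, 8.7]
width: 0.297
```

```bash
python3 look.py l15
```

```text
26.45 [ 522.67619853 -185.42573122   90.18774652] [-3.15643774  1.68306232  8.70734577] 25.228035718649792 
 [[-0.009  0.016  1.   ]
 [-1.    -0.028 -0.008]
 [ 0.028 -0.999  0.016]]
foot [ 523.96040425 -187.64225925   10.22877067]
[[265.5, 184.8], [265.4, 166.7]] [[343.1, 214.3], [345.3, 193.7]]
```

View pics/l15.png

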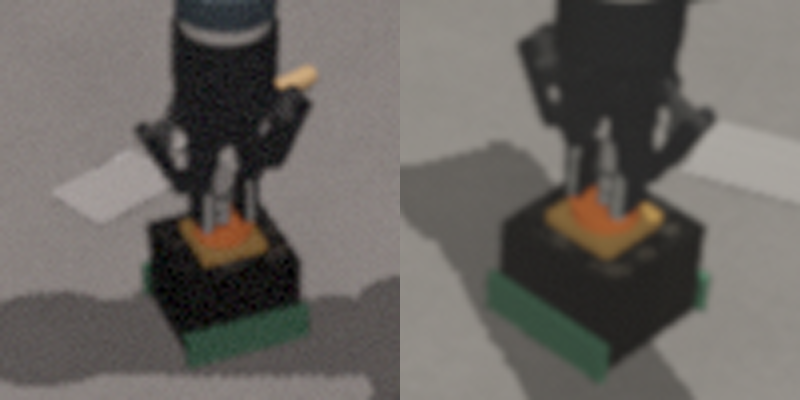

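{"fn": "jog_arm", "kwargs": {"commands": [{"grip": 180,"travel": [0,0,0],"yaw": 0},{"grip": 180,"travel": [0,0,0.5],"yaw": 0},{"grip": 150,"travel": [0,0,0],"yaw": 0},{"grip": 130,"travel": [0,0,0],"yaw": 0},{"grip": 130,"travel": [0,0,5],"yaw": 0},{"grip": 130,"travel": [0,0,10],"yaw": 0},{"grip": 130,"travel": [0,0,20],"yaw": 0},{"grip": 130,"travel": [0,0,25],"yaw": 0}]}}

```text
time: 27.55
tool_pos: [520.7, -185.0, 150.9]
eef_rot: [-1.216, 1.195, -1.24]
contact_force: [0.5, 0.8, -0.6]
width: 0.487
```

{"fn": "jog_arm", "kwargs": {"commands": [{"grip": 130,"travel": [0,0,20],"yaw": 0},{"grip": 130,"travel": [0,0,20],"yaw": 0},{"grip": 130,"travel": [0,-10,20],"yaw": 0},{"grip": 130,"travel": [0,-20,0],"yaw": 0},{"grip": 130,"travel": [0,-20,0],"yaw": 0},{"grip": 130,"travel": [0,-15,0],"yaw": 0},{"grip": 130,"travel": [0,0,0],"yaw": 0},{"grip": 130,"travel": [0,0,0],"yaw": 0}]}}

```text
time: 28.55
tool_pos: [521.1, -254.9, 215.7]
eef_rot: [-1.214, 1.192, -1.244]
contact_force: [-1.2, 0.5, 0.2]
width: 0.493
```

```bash
python3 look.py l16
python3 - <<'E'
from h import *
save('w16',read_camera('wrist'))
E
```

```text
28.55 [ 521.12093412 -254.86667999  215.65709065] [-1.18745879  0.49252525  0.16737693] 41.90559213003983 
 [[-0.01   0.015  1.   ]
 [-1.    -0.028 -0.01 ]
 [ 0.028 -1.     0.015]]
foot [ 522.30469803 -257.09030266  135.6967617 ]
[[255.2, 139.5], [265.4, 166.7]] [[364.8, 163.2], [345.3, 193.7]]
```

View pics/l16.png

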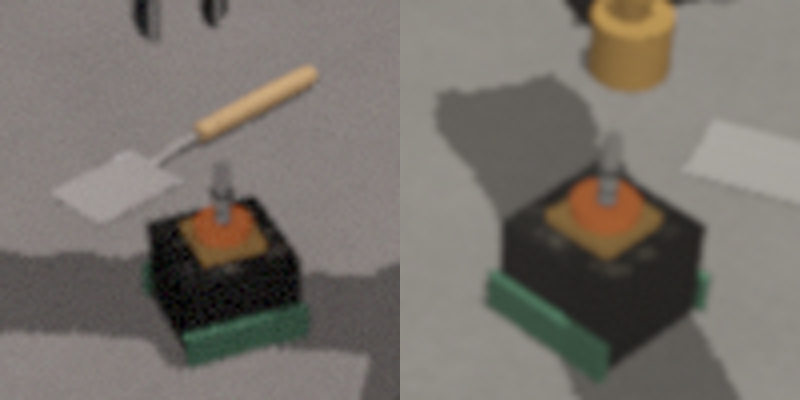

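View pics/w16.png

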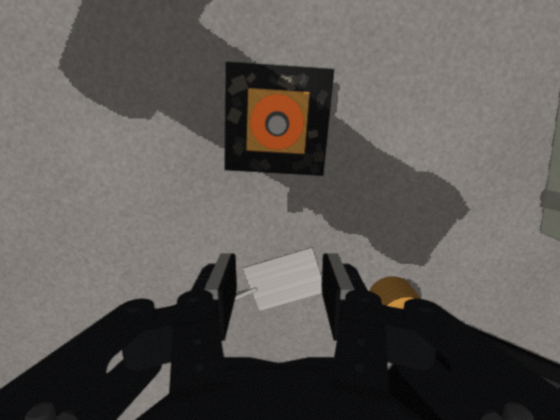

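Run:
```python
from h import *
cs,cd=cam('scene'),cam('side')
print('pred top140', proj(cs,[[523,-187.3,140]]),proj(cd,[[523,-187.3,140]]))
f=lambda u,v,ox,oy:(ox+(u+.5)/4-.5,oy+(v+.5)/4-.5)
u1=f(221,167,210,110);u2=f(612-400,136,295,140);print(u1,u2,tri(cs,u1,cd,u2))
o=robot.get_obs();print(o['dq'].round(3),o['contact_force'])
```

```text
pred top140 [[264.94605774 150.18018326]] [[347.16226965 174.56417753]]
(264.875, 151.375) (347.625, 173.625) (array([ 523.81587389, -188.68474747,  138.31464224]), [np.float64(2.7936835033164855), np.float64(2.793683503316377)])
[ 0.003 -0.005  0.003  0.001 -0.    -0.002] [ 0.1785889  -0.85599194  0.13214103]
```

```bash
python3 -c "
from bench import robot
print(robot.hand_in())"
```

```text
the job is handed in; nothing more can be done
None
```

I moved the dip rod from the rack to the asphalt sample, pushed it to the bottom of the hole and slid the collar down onto the brass bush. I then let go, backed the arm away and handed the job in at about 29 s; no verdict was reported.

- **Rod bottomed:** The rubber grips dragged with about 7 N. The rod then stopped hard about 40 mm below the mouth and did not move at all under about 20 N. The stall point was the same after I took the sideways load off, so I took it for the floor rather than a jam.
- **Collar seated:** It slid about 24 mm with very little force. It stopped with the fingertips at z = 90 mm, which is the bush top plus the collar's thickness, under about 11 N at most.
- **Last pictures:** The rod stands upright and free, with the collar flat on the bush and the gripper clear of everything.
- **Disagreement:** From the two fixed cameras the rod top came out at z ≈ 138 mm, against 140 mm expected. The two sightlines missed each other by about 5.6 mm, so that check is rough and cannot confirm the 1.5 mm limit. The force stop is the stronger evidence.
- **Tool tilt:** The tool drifted up to about 0.03 rad from vertical during the moves. I allowed for it, and it left no visible effect on the rod.
- **Not checked:** I did not measure the other objects again after the job. I saw none of them moved in the views I took.

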